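Hold the spring clip open over the record card

ROBOT

A 7-joint arm with a two-finger parallel gripper is mounted at the origin on the work surface. World frame = base frame: x ahead of the robot, y to its left, z up, the work surface at z = 0. Lengths are in m, angles in degrees, forces in N, time in s.
With the tool pointing down it reaches from about 0.425 to 0.875 m from the base axis. Payload 4.7 kg.
Tool frame: the origin (TCP) lies midway between the tips of the shut fingers; the grasp point (between the pads) lies 19 mm behind it; y points along the fingers, x is the direction in which the jaws open and shut, and the axes are right-handed (so a half turn about y gives the same grasp; the last joint's range is limited). The gripper opens to 87 mm and grips with 3 to 60 N. Pads are 19 mm wide; open, the fingers measure 117 mm over their backs; the gripper's body (75 mm by 190 mm) begins 51 mm behind the grasp point.
Start: joints at [76.839, 18.392, -4.016, 83.108, 1.295, 78.541, -3.26], TCP at [0.157, -0.631, 0.223] pointing down, gripper open.
Joint ranges: [-163.93, 163.93], [-17.29, 119.83], [-79.2, 71.16], [3.27, 140.29], [-89.18, 269.18], [5.43, 117.66], [-154.24, 154.24]. Speed limits (degrees/s): [147.25, 147.25, 180, 180, 180, 180, 180].

INTERFACE

Orientations are given as [roll, pitch, yaw] about the fixed x, y, z axes, in that order (R = Rz(yaw) Ry(pitch) Rx(roll)).
In Python, from cell import env gives the robot as it stands.
- The arm moves only by the tool carry_out, never from a script. Its argument "targets" is a list of rows, each a list of 2 entries, a list of its own where there are three numbers: the shift along the tool's x, y, z in mm, then the turn, a rotation vector about the tool's x, y, z in degrees. A call has 1 to 12 rows; each row shifts and turns the commanded pose from where the row before left it, along the tool's axes as they then stand; what a row does not reach is not made up. A row lasts 1/10 s, in which the tool goes at most 50 mm and 8.59 degrees, less where a joint would pass 70% of its speed; a pose out of reach is approached as far as the arm can. A call with a gripper value outside its range is refused whole. "jaw" is the opening, from 0 (shut) to 1 (fully open), set as the call begins (left out, the last holds). The fingers move at their own pace and stop on an object; "squeeze" is the grip in N (left out, the last holds). Time passes only in rows, so rows that do not move let the fingers close. It gives the time, the measured TCP pose, the force and the opening at its end, in the units of the state.
- env.get_obs(): the state, without advancing time (a new reading comes with each control period).
- env.read_camera(name): name is "side" or "top" or "wrist"; returns the picture (400x640x3 uint8, red, green, blue); there is no depth.
- env.get_calibration(name): a dict with "fx", "fy", "cx", "cy" (pixels), "R" (3x3) and "t" (3): a world point X has camera coordinates R X + t; the wrist camera has in their place "hand_eye" (4x4, takes a point from camera to tool coordinates, whose origin is the TCP and whose axes are the tool frame's). Camera axes: x right, y down, z forward; pixel columns grow to the right and rows downward; lengths in m; the calibration is good to about 2 mm. The wrist camera is an equidistant fisheye: a pixel r from the principal point sees the ray r / f radians off the axis. A picture is of the moment at which its call begins: read the wrist's pose just before it. get_calibration takes no time and is no camera call.
- env.sign_off(): hands the job in, once; it reports no verdict.
Trained networks look in the newest picture that a camera, given by its name, has taken for a name from the list of things; names that differ only in an ending like _2 or _b are one class to them, and where a whole thing is asked for, a point or a joint stands for the part that bears it (a point fixed in the world has none). Each returns a list of dicts, best first, with "p" (0 to 1); they miss things now and then, are a little off and sometimes report something else, mostly with a low value. They report only what shows in the picture. A call takes as long as a camera call. They do not tell look-alikes from the thing itself.
- env.outline_of(camera, label): "mask" (400x640 bool, what is visible of it) and "xy" ([column, row] in pixels, amid what is visible of it).
The state is a dict: "time_s": time; "qpos": joint angles; "joint_velocities": joint speeds; "effort": joint torques, N m; "tool_pos": TCP position; "tool_rot": TCP orientation; "force": force on the tool from outside, world axes, zero at the start; "wrist_torque": the same for the moment, N m; "grip_width": finger opening in m.
Only numpy, scipy, OpenCV 4.12 (cv2) and the standard library are available. Lean on these libraries where they do the work, as an engineer would, in place of code of your own. Each camera call takes 0.05 s, during which the arm holds its last target.

TASK

The tall jar left on the foot of the card stand is in the way: stand it upright in the white tray and let go of it. Then take the steel spring clip off its rack by squeezing its handles and, still squeezing so that it gapes wide open, bring it down squarely over the middle of the card's top edge, with one jaw on each side, the jaw tips about 20 mm below the edge and neither nipping nor resting on the card. Finish while holding it there, squeezed wide open, so that a colleague can slip a sheet in beside the card; leave the beaker, the mug and the squat pot where they stand.

Things in the scene. Friction and masses are not known exactly. Their poses are not given: they have to be found in the camera images.
- stand: Card stand, fixed: grey foot plate 130 (x) x 150 (y) x 10 mm high, from which a stiff white card rises, 4 mm thick along x, 130 mm wide along y, top edge 100 mm above the bench. Origin: centre of the foot's underside, in the card's plane. x is the card's normal, z up. Two 22 mm high aluminium strips hold the card's lower edge.
- card_top (a point): The middle of the card's top edge, 100 mm above the bench; axes as the stand's.
- jar: Tall amber jar with white cap and paper label, 52 mm in diameter, 110 mm high, 0.14 to 0.28 kg, standing on the foot plate on the card's +x side, its wall 6 to 10 mm from the card. Origin: centre of its underside; z is its upright axis.
- tray: White open tray, fixed, 150 x 150 x 30 mm outside, walls and floor 5 mm thick. Origin: centre of its underside, so that the inner floor is 5 mm above it; empty at the start.
- rack: Grey clip rack, fixed: base 80 (x) x 100 (y) x 12 mm high with an upright aluminium fin on it, 4 mm thick along x, 70 mm along y, top 34 mm above the bench. Origin: centre of the underside.
- clip: Steel spring clip like a big clothes peg, 95 mm tall, 30 mm wide along y, 80 g. Starts upright, jaws down astride the rack's fin, tips on the rack's base, handles up. Origin: midway between the parked jaw tips, 12 mm above the bench. z: from jaws to handles; y: hinge axis; x: the way jaws and handles move. The body is the -x half, so turns by half of the opening angle when squeezed evenly.
- pivot (a point): The clip's pivot, mid-width, 45 mm above the clip's origin; its pin is 36 mm long, 10 mm thick. Above it the two handles splay outwards: parked, 53 mm across their outer faces at 94 mm above the origin, 41 mm across at 66 mm. Fully squeezed, the outer faces are parallel upright flats 32 mm apart, from 67 to 95 mm above the parked tips' level.
- tip_a (a point): Inner lower edge of the -x jaw's lip (lips are 5 mm thick, 12 mm tall, 30 mm wide); parked it is 2 mm from the fin's middle plane.
- tip_b (a point): The same point of the +x jaw.
- jaw (a joint): Opening angle of the clip (rad): 0 as parked on the 4 mm fin (tips 4 mm apart), -0.085 shut on nothing, 0.45 fully open at its stop (tips about 24 mm apart). Squeezing the handles together along x opens it against its spring: about 2.5 N per handle at first, 8.5 N to hold fully open; 15 to 25 N keeps it firmly on its stop.
- beaker: Bystander: glass beaker, 68 mm in diameter, 85 mm high; origin under its centre.
- mug: Bystander: white mug with handle, 76 mm in diameter, 90 mm high; origin under its centre.
- pot: Bystander: squat amber pot with black cap, 60 mm in diameter, 60 mm high; origin under its centre.
There are look-alikes about, which are no part of the job. Several things have the shape of the rack; the one meant has the colours described above. Leave any purple look-alike of the clip alone.

How it is judged:
By the outcome, as a careful person would: the job done as asked, in the order asked, and still so for the second after the job is handed in, while the arm keeps its last pose, push and grip.
It also fails if it takes over 64 s, if anything falls off the work surface, if the arm or the gripper's body presses on something with over 40 N, if the wrist force passes 120 N, or if a joint passes its speed limit or range.

## Working session

There is one attempt and no reset: what is moved stays moved. The work goes in short steps, Python scripts to look and compute and a tool call to move; the robot and the scene stay as the last step left them, time stands still between calls to the robot, and variables do not carry over. Pictures are saved under pics/ and viewed, and the job is handed in when it is done.

Besides the shell and the picture viewer there is one more tool, called after "Emit:" as name([rows], argument=value, ...), one row to a line, values as JSON. carry_out: Moves the arm, as the interface text tells. Its arguments: {"type":"object","properties":{"targets":{"type":"array","items":{"type":"array"}},"jaw":{"type":"number"},"squeeze":{"type":"number"}},"required":["targets"]}

```bash
ls; mkdir -p pics
python3 - <<'E'
from cell import env
import cv2
o=env.get_obs();print(o)
for n in ["side","top","wrist"]:
    im=env.read_camera(n);cv2.imwrite(f"pics/{n}0.png",im[:,:,::-1])
    c=env.get_calibration(n);print(n,c)
E
```

```text
pics
{'time_s': 0.0, 'qpos': array([76.83984548, 18.44219364, -4.01429633, 83.17416662,  1.29550886,
       78.54182944, -3.26000728]), 'joint_velocities': array([ 0.01097194,  0.00869726,  0.07473753, -0.03062625,  0.07527753,
        0.00297838,  0.06547951]), 'effort': array([ 1.25288334e-03, -4.91288495e+01, -4.03160099e-01, -3.12533319e+01,
       -6.40672515e-02,  4.36609774e-02,  1.81496566e-04]), 'tool_pos': array([ 0.15669695, -0.63025647,  0.22143228]), 'tool_rot': array([-90.00662823,   0.11292249, -76.03119627]), 'force': array([-0.09421939,  0.33073845,  0.64788969]), 'wrist_torque': array([-0.03478995, -0.04879171, -0.04716879]), 'grip_width': 0.08681181323270058}
side {'fx': 424.3013740787102, 'fy': 424.3013740787102, 'cx': 315.2518226970953, 'cy': 201.50752629017816, 'R': array([[ 0.98954285, -0.14355429, -0.01403966],
       [-0.09119219, -0.54723285, -0.83199771],
       [ 0.11175388,  0.82457769, -0.55460139]]), 't': array([-0.55381761,  0.14649568,  1.1151421 ])}
top {'fx': 455.65359959726936, 'fy': 455.65359959726936, 'cx': 320.9127055538845, 'cy': 197.38496863475427, 'R': array([[ 0.0263805 , -0.99961507,  0.00859004],
       [-0.99156855, -0.02725679, -0.12668417],
       [ 0.12686955, -0.00517562, -0.99190591]]), 't': array([-0.03379175,  0.56470892,  1.1726847 ])}
wrist {'fx': 309.70691628693146, 'fy': 309.70691628693146, 'cx': 318.0693634568751, 'cy': 197.68246235622698, 'hand_eye': array([[ 9.99999748e-01, -3.76637545e-04, -6.01488046e-04,
        -6.31501658e-05],
       [ 4.88379900e-04, -2.49716195e-01,  9.68318947e-01,
        -1.62146065e-01],
       [-5.14906578e-04, -9.68318997e-01, -2.49715949e-01,
         6.86645241e-02],
       [ 0.00000000e+00,  0.00000000e+00,  0.00000000e+00,
         1.00000000e+00]])}
```

View pics/side0.png

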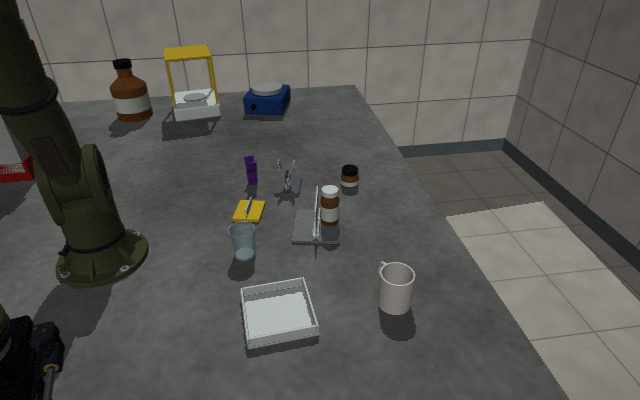

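View pics/top0.png

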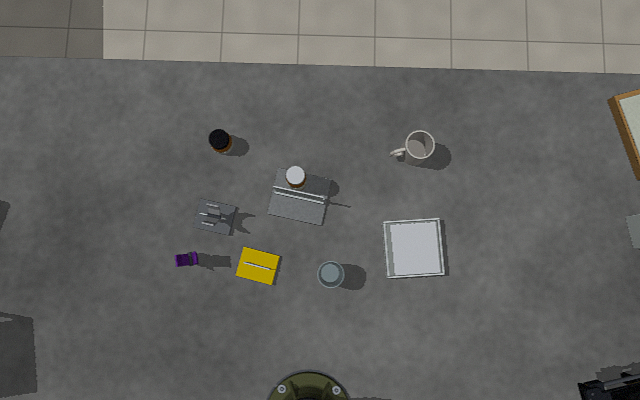

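View pics/wrist0.png

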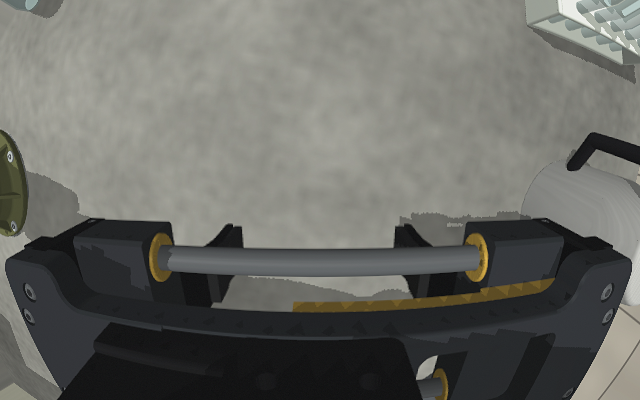

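```bash
cat > h.py <<'E'
from cell import env
import numpy as np, cv2, pickle
from scipy.spatial.transform import Rotation as Ro
C={n:env.get_calibration(n) for n in ["side","top","wrist"]}
def proj(n,X):
    X=np.atleast_2d(X);c=C[n];p=X@np.array(c["R"]).T+c["t"]
    return np.c_[c["fx"]*p[:,0]/p[:,2]+c["cx"],c["fy"]*p[:,1]/p[:,2]+c["cy"]]
def ray(n,uv):
    c=C[n];R=np.array(c["R"]);d=np.array([(uv[0]-c["cx"])/c["fx"],(uv[1]-c["cy"])/c["fy"],1])
    o=-R.T@c["t"];d=R.T@d;return o,d/np.linalg.norm(d)
def wpose(o):
    T=np.eye(4);T[:3,:3]=Ro.from_euler("xyz",o["tool_rot"],degrees=True).as_matrix();T[:3,3]=o["tool_pos"];return T
def wray(T,uv):
    c=C["wrist"];E=T@c["hand_eye"];x=uv[0]-c["cx"];y=uv[1]-c["cy"];r=np.hypot(x,y);th=r/c["fx"]
    d=np.array([np.sin(th)*x/r,np.sin(th)*y/r,np.cos(th)]);return E[:3,3],E[:3,:3]@d
def wproj(T,X):
    c=C["wrist"];E=np.linalg.inv(T@c["hand_eye"]);p=np.atleast_2d(X)@E[:3,:3].T+E[:3,3]
    r=np.hypot(p[:,0],p[:,1]);th=np.arctan2(r,p[:,2])
    return np.c_[c["cx"]+c["fx"]*th*p[:,0]/r,c["cy"]+c["fx"]*th*p[:,1]/r]
def atz(rd,z):
    o,d=rd;return o+d*(z-o[2])/d[2]
def tri(rs):
    A=0;b=0
    for o,d in rs:
        P=np.eye(3)-np.outer(d,d);A=A+P;b=b+P@o
    X=np.linalg.solve(A,b);return X,[np.linalg.norm((np.eye(3)-np.outer(d,d))@(X-o)) for o,d in rs]
def crop(im,x0,y0,x1,y1,s,fn):
    cv2.imwrite(fn,cv2.resize(im[y0:y1,x0:x1,::-1],None,fx=s,fy=s,interpolation=cv2.INTER_CUBIC))
E
python3 - <<'E'
from h import *
M={}
for n in ["side","top"]:
    im=env.read_camera(n);M[n]=im
    for l in ["stand","jar","tray","rack","clip","beaker","mug","pot"]:
        r=env.outline_of(n,l)
        M[n,l]=r
        for d in r:
            ys,xs=np.nonzero(d["mask"]);print(n,l,round(d["p"],2),np.round(d["xy"],1),len(xs),xs.min(),xs.max(),ys.min(),ys.max(),np.round(atz(ray(n,d["xy"]),0.03),3))
pickle.dump(M,open("M0.pkl","wb"))
crop(M["top"],170,110,350,240,4.4,"pics/topz.png")
crop(M["side"],220,140,380,260,5,"pics/sidez.png")
E
```

```text
side stand 0.64 [311.5 229.9] 1264 292 339 201 243 [ 0.548 -0.01   0.03 ]
side jar 0.82 [329.9 207.8] 696 321 339 185 225 [0.616 0.086 0.03 ]
side jar 0.62 [287.3 175.4] 146 278 294 161 183 [0.51  0.294 0.03 ]
side tray 0.59 [280.2 314. ] 4209 242 318 277 347 [ 0.442 -0.291  0.03 ]
side rack 0.78 [285.3 187.2] 491 274 301 176 196 [0.497 0.222 0.03 ]
side rack 0.59 [249.5 209.9] 573 233 265 198 221 [0.383 0.114 0.03 ]
side clip 0.65 [249.5 170.9] 306 245 258 156 184 [0.387 0.346 0.03 ]
side clip 0.49 [287.1 170.5] 136 279 293 163 182 [0.512 0.327 0.03 ]
side beaker 0.64 [242.6 238.6] 855 228 254 221 260 [ 0.363 -0.018  0.03 ]
side mug 0.75 [395.2 286. ] 1685 378 414 261 314 [ 0.709 -0.25   0.03 ]
side mug 0.22 [310.8 228. ] 1302 292 339 196 243 [ 0.548 -0.001  0.03 ]
side pot 0.79 [349.6 172.7] 374 341 358 165 187 [0.715 0.277 0.03 ]
side pot 0.35 [327.4 205.4] 750 320 339 185 226 [0.611 0.099 0.03 ]
top stand 0.92 [301.8 201.6] 2221 268 329 169 224 [0.553 0.032 0.03 ]
top jar 0.93 [292.8 180.8] 409 285 305 167 190 [0.609 0.058 0.03 ]
top tray 0.9 [411.2 245.8] 3316 382 443 218 277 [ 0.444 -0.26   0.03 ]
top rack 0.82 [255.7 265.7] 1166 236 278 247 284 [0.382 0.147 0.03 ]
top rack 0.74 [222.3 215.8] 882 193 236 198 232 [0.51  0.241 0.03 ]
top clip 0.69 [213.4 218.4] 311 201 222 203 225 [0.502 0.264 0.03 ]
top clip 0.67 [188.5 257.8] 267 174 196 252 266 [0.397 0.323 0.03 ]
top beaker 0.62 [332.2 275.4] 525 318 342 261 287 [ 0.362 -0.053  0.03 ]
top mug 0.58 [413.7 152.3] 992 389 433 130 165 [ 0.696 -0.266  0.03 ]
top mug 0.31 [212.3 218. ] 298 202 221 204 225 [0.503 0.267 0.03 ]
top pot 0.74 [329.4 273.7] 551 317 342 261 287 [ 0.366 -0.046  0.03 ]
top pot 0.71 [222.5 142. ] 415 209 232 130 153 [0.71  0.251 0.03 ]
```

View pics/topz.png

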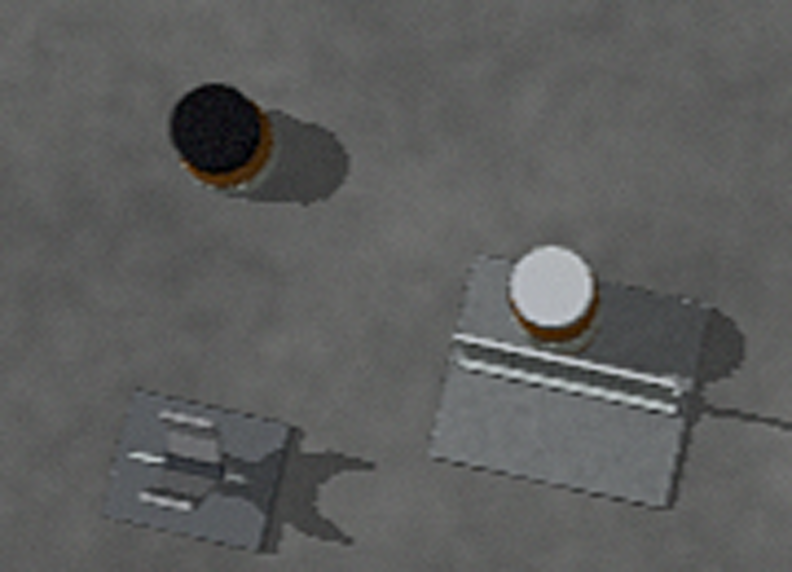

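View pics/sidez.png

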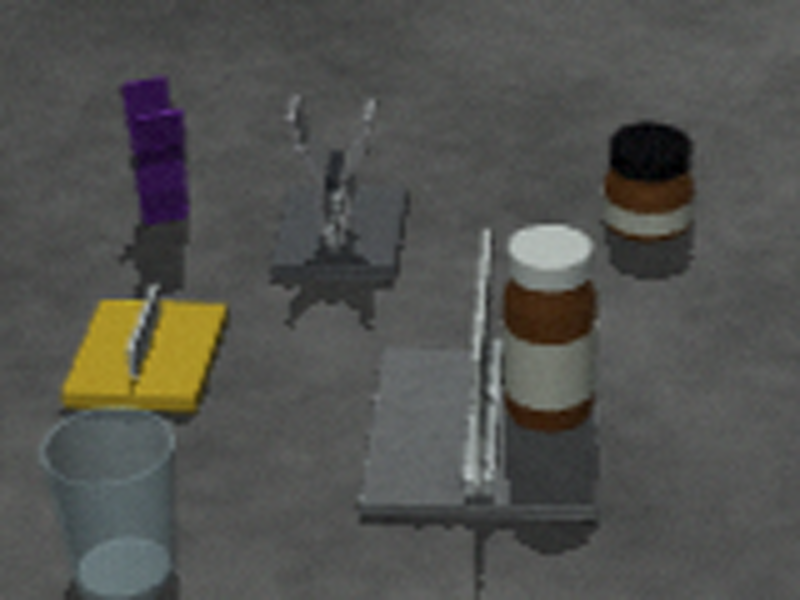

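```bash
cat > m.py <<'E'
from h import *
M=pickle.load(open("M0.pkl","rb"))
def tz(u,v): return np.array([170+u/4.4-.5+.11,110+v/4.4-.5+.11])
def sz(u,v): return np.array([220+u/5-.4,140+v/5-.4])
f=[atz(ray("top",tz(*p)),.010)[:2] for p in [(478,255),(712,305),(672,507),(430,457)]]
f=np.array(f);print("foot",f.mean(0),[np.linalg.norm(f[i]-f[i-1]) for i in range(4)]);d=(f[0]+f[1]-f[2]-f[3]);print("yaw",np.degrees(np.arctan2(d[1],d[0])), "ydir", np.degrees(np.arctan2(*( (f[0]+f[3]-f[1]-f[2])[::-1]))))
r=np.array([atz(ray("top",tz(*p)),.012)[:2] for p in [(140,388),(300,427),(265,550),(103,515)]])
d=(r[0]+r[1]-r[2]-r[3]);print("rack",r.mean(0),[np.linalg.norm(r[i]-r[i-1]) for i in range(4)],np.degrees(np.arctan2(d[1],d[0])),np.degrees(np.arctan2(*( (r[0]+r[3]-r[1]-r[2])[::-1]))))
print("jar cap",tri([ray("top",tz(554,287)),ray("side",sz(550,246))]))
print("handle +x",tri([ray("top",tz(187,417)),ray("side",sz(370,100))]))
print("handle -x",tri([ray("top",tz(167,498)),ray("side",sz(294,98))]))
for n in ["top","side"]:
    m=M[n,"tray"][0]["mask"].astype(np.uint8);c=max(cv2.findContours(m,0,1)[0],key=cv2.contourArea)
    b=cv2.boxPoints(cv2.minAreaRect(c)) ;print(n,b)
c=np.array([atz(ray("top",p),.03)[:2] for p in cv2.boxPoints(cv2.minAreaRect(max(cv2.findContours(M["top","tray"][0]["mask"].astype(np.uint8),0,1)[0],key=cv2.contourArea)))])
print("tray",c,c.mean(0))
E
python3 m.py
```

```text
foot [0.57083824 0.03848068] [np.float64(0.12890658590326887), np.float64(0.14850732281453743), np.float64(0.12761112414369702), np.float64(0.15136843206152922)]
yaw -10.348211504719666 ydir 79.61908570251616
rack [0.50932207 0.26296754] [np.float64(0.08042061143715953), np.float64(0.1014429955327275), np.float64(0.07765397266347669), np.float64(0.10120195097965703)] -12.914987629135986 78.6279538943244
jar cap (array([0.60837947, 0.04635933, 0.12065462]), [np.float64(0.0008277995127075722), np.float64(0.0008277995127075013)])
handle +x (array([0.5303172 , 0.25106797, 0.10972734]), [np.float64(0.0007686349663645796), np.float64(0.000768634966364517)])
handle -x (array([0.48397136, 0.25934923, 0.1110008 ]), [np.float64(0.0010884865020265985), np.float64(0.0010884865020265458)])
top [[380.96597 221.03957]
 [439.27567 216.72032]
 [443.5294  274.146  ]
 [385.2197  278.4652 ]]
side [[236.11536 288.5769 ]
 [307.6538  274.26923]
 [319.7307  334.65387]
 [248.19226 348.96155]]
tray [[ 0.50735435 -0.1794578 ]
 [ 0.52304561 -0.33444468]
 [ 0.37263654 -0.3446009 ]
 [ 0.3575328  -0.19202088]] [ 0.44014233 -0.26263107]
```

```bash
cat > d.py <<'E'
from h import *
import sys
# usage: d.py x y z yaw : delta in tool axes after turn
o=env.get_obs();T=wpose(o);x,y,z,yaw=map(float,sys.argv[1:5])
Rt=Ro.from_euler("xyz",[-90,0,yaw],degrees=True).as_matrix()
rv=Ro.from_matrix(T[:3,:3].T@Rt).as_rotvec(degrees=True)
D=np.array([x,y,z])-T[:3,3]
print("t",o["time_s"],"pos",np.round(T[:3,3],4),"rot",np.round(o["tool_rot"],2),"turn",np.round(rv,2),"shift before turn axes mm",np.round(1e3*T[:3,:3].T@D,1),"after",np.round(1e3*Rt.T@D,1),"F",np.round(o["force"],1),"grip",round(o["grip_width"],4))
E
python3 d.py 0.608 0.046 0.25 -100.4
```

```text
t 1.05 pos [ 0.1569 -0.6308  0.2226] rot [-90.    -0.   -76.03] turn [ 0.   24.37  0.  ] shift before turn axes mm [-547.9  -27.5  601.2] after [-747.1  -27.4  321.6] F [0.7 0.8 0.4] grip 0.0871
```

Emit:
carry_out([
  [[0, -9, 0], [0, 8.1, 0]],
  [[0, -9, 0], [0, 8.1, 0]],
  [[0, -9.4, 0], [0, 8.17, 0]],
  [[-44, 0, 19], [0, 0, 0]],
  [[-44, 0, 19], [0, 0, 0]],
  [[-44, 0, 19], [0, 0, 0]],
  [[-44, 0, 19], [0, 0, 0]],
  [[-44, 0, 19], [0, 0, 0]],
  [[-44, 0, 19], [0, 0, 0]],
  [[-44, 0, 19], [0, 0, 0]],
  [[-44, 0, 19], [0, 0, 0]],
  [[-44, 0, 19], [0, 0, 0]],
], jaw=1)

```text
time_s: 2.25
tool_pos: [0.3974, -0.2704, 0.2504]
tool_rot: [-89.9, -0.1, -100.4]
force: [1.4, -1.0, 0.4]
grip_width: 0.0871
```

```bash
python3 d.py 0.608 0.046 0.25 -100.4
```

```text
t 2.25 pos [ 0.3974 -0.2704  0.2504] rot [-8.995e+01 -6.000e-02 -1.004e+02] turn [-0.05 -0.    0.06] shift before turn axes mm [-3.493e+02  1.000e-01  1.500e+02] after [-349.3    0.4  150. ] F [ 1.4 -1.   0.4] grip 0.0871
```

Emit:
carry_out([
  [[-44, 0, 19], [0, 0, 0]],
  [[-44, 0, 19], [0, 0, 0]],
  [[-44, 0, 19], [0, 0, 0]],
  [[-44, 0, 19], [0, 0, 0]],
  [[-44, 0, 19], [0, 0, 0]],
  [[-44, 0, 19], [0, 0, 0]],
  [[-44, 0, 19], [0, 0, 0]],
  [[-42, 0, 17], [0, 0, 0]],
  [[0, 0, 0], [0, 0, 0]],
])

```text
time_s: 3.15
tool_pos: [0.6084, 0.0534, 0.2494]
tool_rot: [-90.1, 0.3, -99.8]
force: [-0.6, 1.0, 0.5]
grip_width: 0.0872
```

```bash
python3 d.py 0.608 0.046 0.25 -100.4
python3 - <<'E'
from h import *
o=env.get_obs();im=env.read_camera("wrist");T=wpose(o);pickle.dump((T,im),open("W1.pkl","wb"))
cv2.imwrite("pics/w1.png",im[:,:,::-1])
for p in [[.608,.046,.12],[.571,.0385,.1],[.507,.255,.106]]: print(wproj(T,np.array(p)))
for l in ["jar","stand"]:
  for d in env.outline_of("wrist",l): print(l,d["p"],d["xy"])
E
```

```text
t 3.15 pos [0.6084 0.0534 0.2494] rot [-90.05   0.35 -99.81] turn [ 0.05  0.59 -0.35] shift before turn axes mm [ 7.3 -0.6  0.9] after [ 7.3 -0.6  1. ] F [-0.6  1.   0.5] grip 0.0872
[[327.02035261 190.00771435]]
[[339.29915002 218.10077126]]
[[174.73554594 293.02687329]]
jar 0.8 [323.7, 180.7]
jar 0.36 [346.9, 204.4]
stand 0.62 [347.7, 204.1]
stand 0.4 [190.5, 242.1]
```

View pics/w1.png

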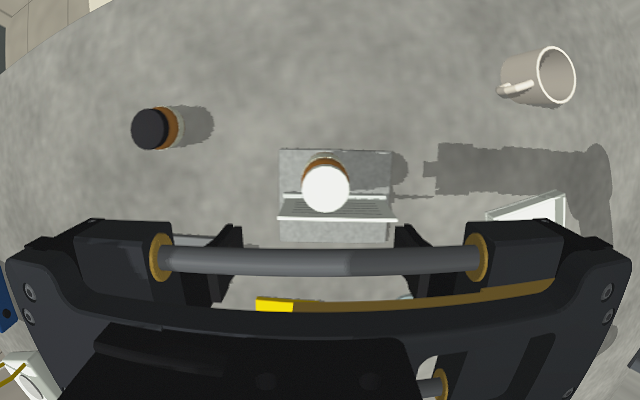

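```bash
python3 d.py 0.6075 0.046 0.059 -100.4
python3 - <<'E'
from h import *
T,im=pickle.load(open("W1.pkl","rb"))
print(atz(wray(T,(325,189)),.12))
a=atz(wray(T,(279.5,218)),.1);b=atz(wray(T,(397.5,220)),.1);print(a,b,(a+b)/2,np.linalg.norm(a-b),np.degrees(np.arctan2(*(a-b)[1::-1])))
E
```

```text
t 3.3 pos [0.6071 0.0443 0.2496] rot [-9.0040e+01 -6.0000e-02 -1.0041e+02] turn [ 0.04 -0.01  0.06] shift before turn axes mm [ -1.9 190.6   0.3] after [-1.700e+00  1.906e+02  1.000e-01] F [-0.2 -1.  -0.6] grip 0.0869
[0.60930982 0.04776636 0.12      ]
[0.58175367 0.10117142 0.1       ] [ 0.557666   -0.02365851  0.1       ] [0.56970984 0.03875645 0.1       ] 0.12713270948772115 79.0782226757902
```

Emit:
carry_out([
  [[-2, 30, 0], [0, 0, 0]],
  [[0, 40, 0], [0, 0, 0]],
  [[0, 40, 0], [0, 0, 0]],
  [[0, 30, 0], [0, 0, 0]],
  [[0, 25, 0], [0, 0, 0]],
  [[0, 15, 0], [0, 0, 0]],
  [[0, 10.5, 0], [0, 0, 0]],
  [[0, 0, 0], [0, 0, 0]],
  [[0, 0, 0], [0, 0, 0]],
])

```text
time_s: 4.2
tool_pos: [0.6084, 0.0466, 0.0605]
tool_rot: [-89.9, 0.0, -100.4]
force: [-0.8, 0.4, 0.2]
grip_width: 0.0872
```

Emit:
carry_out([
  [[0, 0, 0], [0, 0, 0]],
  [[0, 0, 0], [0, 0, 0]],
  [[0, 0, 0], [0, 0, 0]],
  [[0, 0, 0], [0, 0, 0]],
  [[0, 0, 0], [0, 0, 0]],
  [[0, 0, 0], [0, 0, 0]],
  [[0, 0, 0], [0, 0, 0]],
  [[0, 0, 0], [0, 0, 0]],
], jaw=0, squeeze=20)

```text
time_s: 5.0
tool_pos: [0.6078, 0.0472, 0.0596]
tool_rot: [-90.0, 0.0, -100.4]
force: [0.2, 1.6, 1.6]
grip_width: 0.0513
```

```bash
python3 d.py 0.6075 0.046 0.059 -100.4
```

```text
t 5.0 pos [0.6078 0.0472 0.0596] rot [-8.9990e+01  1.0000e-02 -1.0039e+02] turn [-0.01  0.01 -0.01] shift before turn axes mm [ 1.2  0.6 -0. ] after [ 1.2  0.6 -0. ] F [0.2 1.6 1.6] grip 0.0513
```

Emit:
carry_out([
  [[0, -10, 0], [0, 0, 0]],
  [[0, -20, 0], [0, 0, 0]],
  [[0, -30, 0], [0, 0, 0]],
  [[0, -40, 0], [0, 0, 0]],
  [[0, -30, 0], [0, 0, 0]],
  [[0, 0, 0], [0, 0, 0]],
  [[0, 0, 0], [0, 0, 0]],
])

```text
time_s: 5.7
tool_pos: [0.6076, 0.0467, 0.1899]
tool_rot: [-90.0, -0.0, -100.4]
force: [-0.5, 0.4, -2.0]
grip_width: 0.0516
```

```bash
python3 d.py 0.440 -0.2626 0.19 -100.4
```

```text
t 5.7 pos [0.6076 0.0467 0.1899] rot [-8.9950e+01 -3.0000e-02 -1.0041e+02] turn [-0.05 -0.01  0.03] shift before turn axes mm [ 334.5   -0.  -109. ] after [ 3.345e+02 -1.000e-01 -1.090e+02] F [-0.5  0.4 -2. ] grip 0.0516
```

Emit:
carry_out([
  [[15, 0, -5], [0, 0, 0]],
  [[30, 0, -10], [0, 0, 0]],
  [[40, 0, -13], [0, 0, 0]],
  [[40, 0, -13], [0, 0, 0]],
  [[40, 0, -13], [0, 0, 0]],
  [[40, 0, -13], [0, 0, 0]],
  [[40, 0, -13], [0, 0, 0]],
  [[40, 0, -13], [0, 0, 0]],
  [[30, 0, -10], [0, 0, 0]],
  [[19.5, 0, -6], [0, 0, 0]],
  [[0, 0, 0], [0, 0, 0]],
  [[0, 0, 0], [0, 0, 0]],
])

```text
time_s: 6.9
tool_pos: [0.4387, -0.2622, 0.1881]
tool_rot: [-90.1, 0.1, -100.5]
force: [0.1, 0.7, -2.2]
grip_width: 0.0512
```

```bash
python3 d.py 0.440 -0.2626 0.055 -100.4;  python3 - <<'E'
from h import *
im=env.read_camera("side");crop(im,160,180,420,380,3,"pics/s2.png")
im=env.read_camera("top");crop(im,340,180,500,320,4,"pics/t2.png")
E
```

```text
t 6.9 pos [ 0.4387 -0.2622  0.1881] rot [-9.013e+01  9.000e-02 -1.005e+02] turn [ 0.13 -0.1  -0.09] shift before turn axes mm [  0.3 133.1   1.7] after [1.000e-01 1.331e+02 1.400e+00] F [ 0.1  0.7 -2.2] grip 0.0512
```

View pics/s2.png

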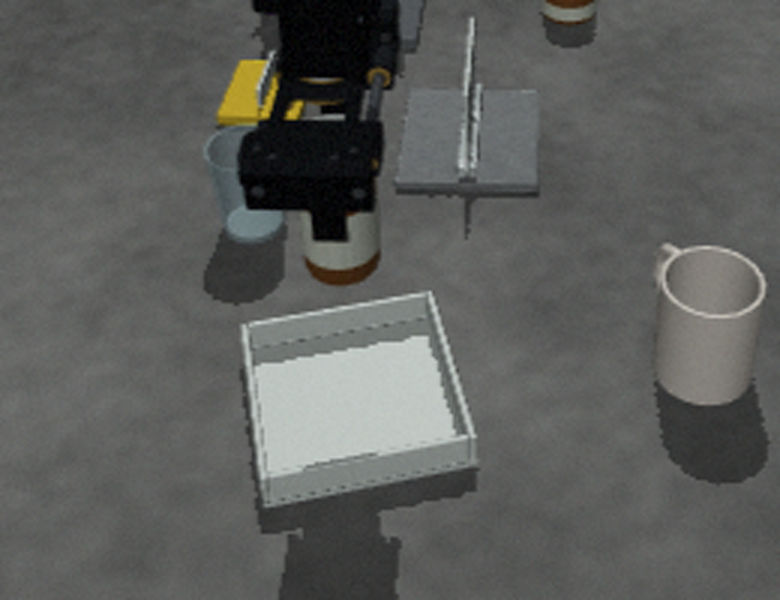

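Emit:
carry_out([
  [[0, 20, 1], [0, 0, 0]],
  [[0, 35, 0], [0, 0, 0]],
  [[0, 35, 0], [0, 0, 0]],
  [[0, 20, 0], [0, 0, 0]],
  [[0, 12, 0], [0, 0, 0]],
  [[0, 8, 0], [0, 0, 0]],
  [[0, 0, 0], [0, 0, 0]],
  [[0, 1, 0], [0, 0, 0]],
  [[0, 1, 0], [0, 0, 0]],
  [[0, 0, 0], [0, 0, 0]],
  [[0, 0, 0], [0, 0, 0]],
])

```text
time_s: 8.1
tool_pos: [0.4413, -0.2628, 0.058]
tool_rot: [-90.0, -0.0, -100.4]
force: [-0.1, 0.5, -1.4]
grip_width: 0.0513
```

```bash
python3 d.py 0.440 -0.2626 0.055 -100.4
python3 - <<'E'
from h import *
im=env.read_camera("side");crop(im,160,180,420,380,3,"pics/s3.png")
E
```

```text
t 8.1 pos [ 0.4413 -0.2628  0.058 ] rot [-8.9950e+01 -3.0000e-02 -1.0041e+02] turn [-0.05 -0.01  0.03] shift before turn axes mm [ 0.   3.  -1.3] after [ 0.   3.  -1.3] F [-0.1  0.5 -1.4] grip 0.0513
```

View pics/s3.png

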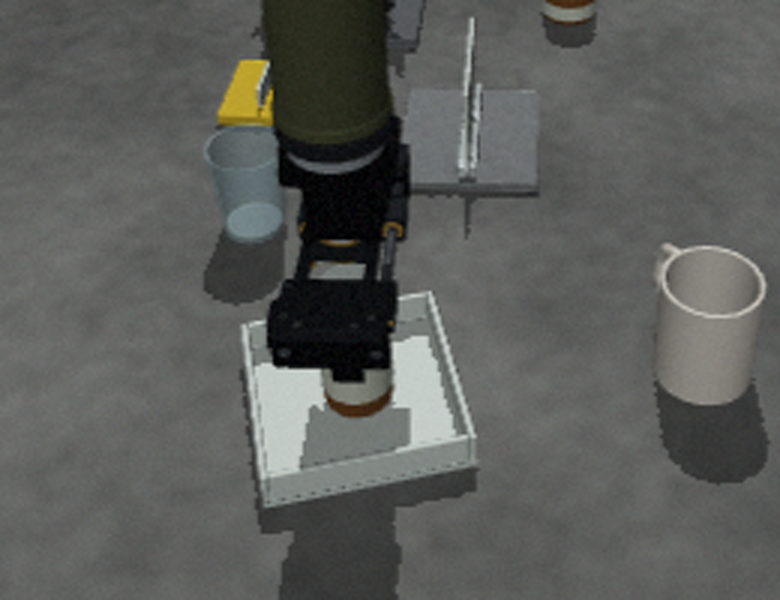

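Jar over the tray's middle, about 3 mm to go (target TCP z 0.0546).

Emit:
carry_out([
  [[0, 1, 0], [0, 0, 0]],
  [[0, 1, 0], [0, 0, 0]],
  [[0, 0.8, 0], [0, 0, 0]],
  [[0, 0.5, 0], [0, 0, 0]],
  [[0, 0, 0], [0, 0, 0]],
  [[0, 0, 0], [0, 0, 0]],
])

```text
time_s: 8.75
tool_pos: [0.4412, -0.2626, 0.0545]
tool_rot: [-90.0, -0.0, -100.4]
force: [-0.5, 0.7, 2.7]
grip_width: 0.0515
```

```bash
for i in 1 2 3; do python3 d.py 0.440 -0.2626 0.055 -100.4;done
```

```text
t 8.75 pos [ 0.4412 -0.2626  0.0545] rot [-8.999e+01 -1.000e-02 -1.004e+02] turn [-0.01 -0.    0.01] shift before turn axes mm [ 0.2 -0.5 -1.2] after [ 0.2 -0.5 -1.2] F [-0.5  0.7  2.7] grip 0.0515
t 8.75 pos [ 0.4412 -0.2626  0.0545] rot [-8.999e+01 -1.000e-02 -1.004e+02] turn [-0.01 -0.    0.01] shift before turn axes mm [ 0.2 -0.5 -1.2] after [ 0.2 -0.5 -1.2] F [-0.5  0.7  2.7] grip 0.0515
t 8.75 pos [ 0.4412 -0.2626  0.0545] rot [-8.999e+01 -1.000e-02 -1.004e+02] turn [-0.01 -0.    0.01] shift before turn axes mm [ 0.2 -0.5 -1.2] after [ 0.2 -0.5 -1.2] F [-0.5  0.7  2.7] grip 0.0515
```

Emit:
carry_out([
  [[0, 0, 0], [0, 0, 0]],
  [[0, 0, 0], [0, 0, 0]],
  [[0, 0, 0], [0, 0, 0]],
  [[0, 0, 0], [0, 0, 0]],
  [[0, 0, 0], [0, 0, 0]],
  [[0, -10, 0], [0, 0, 0]],
  [[0, -25, 0], [0, 0, 0]],
  [[0, -40, 0], [0, 0, 0]],
  [[0, -40, 0], [0, 0, 0]],
  [[0, -40, 0], [0, 0, 0]],
  [[0, -40, 0], [0, 0, 0]],
  [[0, 0, 0], [0, 0, 0]],
], jaw=1)

```text
time_s: 9.95
tool_pos: [0.4441, -0.2639, 0.2562]
tool_rot: [-89.4, -0.3, -100.4]
force: [0.5, 0.9, 1.0]
grip_width: 0.087
```

```bash
python3 d.py 0.5071 0.2552 0.25 -11
python3 - <<'E'
from h import *
im=env.read_camera("side");crop(im,160,180,420,380,3,"pics/s4.png")
E
```

```text
t 9.95 pos [ 0.4441 -0.2639  0.2562] rot [ -89.39   -0.29 -100.39] turn [ -0.25 -89.39   0.71] shift before turn axes mm [-522.     3.2  -31.7] after [-37.2   6.2 521.6] F [0.5 0.9 1. ] grip 0.087
```

View pics/s4.png

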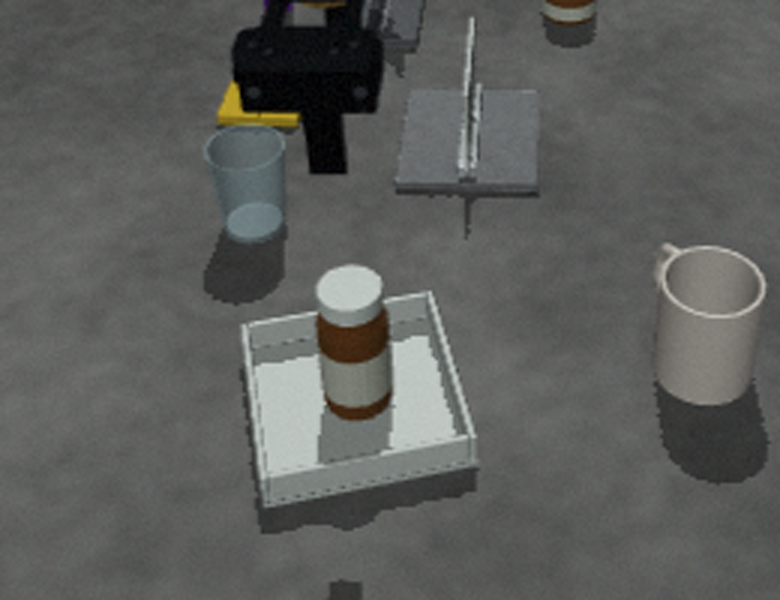

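Emit:
carry_out([
  [[0, 0, 0], [0, -8.2, 0]],
  [[0, 0, 0], [0, -8.2, 0]],
  [[0, 0, 0], [0, -8.2, 0]],
  [[0, 0, 0], [0, -8.2, 0]],
  [[0, 0, 0], [0, -8.2, 0]],
  [[0, 0, 0], [0, -8.2, 0]],
  [[0, 0, 0], [0, -8.2, 0]],
  [[0, 0, 0], [0, -8.2, 0]],
  [[0, 0, 0], [0, -8.2, 0]],
  [[0, 0, 0], [0, -8.2, 0]],
  [[0, 0, 0], [0, -7.4, 0]],
  [[0, 0, 0], [0, 0, 0]],
])

```text
time_s: 11.2
tool_pos: [0.4404, -0.2622, 0.2482]
tool_rot: [-90.0, 0.1, -11.0]
force: [0.3, 0.1, -0.2]
grip_width: 0.0869
```

```bash
python3 d.py 0.5071 0.2552 0.25 -11
```

```text
t 11.2 pos [ 0.4404 -0.2622  0.2482] rot [-89.96   0.1  -10.97] turn [-0.04  0.03 -0.1 ] shift before turn axes mm [-33.1  -1.4 520.6] after [-33.3  -1.8 520.6] F [ 0.3  0.1 -0.2] grip 0.0869
```

Emit:
carry_out([
  [[-2, 0, 30], [0, 0, 0]],
  [[-3, 0, 48], [0, 0, 0]],
  [[-3, 0, 48], [0, 0, 0]],
  [[-3, 0, 48], [0, 0, 0]],
  [[-3, 0, 48], [0, 0, 0]],
  [[-3, 0, 48], [0, 0, 0]],
  [[-3, 0, 48], [0, 0, 0]],
  [[-3, 0, 48], [0, 0, 0]],
  [[-3, 0, 48], [0, 0, 0]],
  [[-3, 0, 48], [0, 0, 0]],
  [[-2, 0, 34], [0, 0, 0]],
  [[-2, 0, 24.6], [0, 0, 0]],
])

```text
time_s: 12.4
tool_pos: [0.5071, 0.2577, 0.2485]
tool_rot: [-90.0, 0.1, -11.0]
force: [-0.0, -0.1, -0.4]
grip_width: 0.0869
```

Emit:
carry_out([
  [[0, 0, 0], [0, 0, 0]],
  [[0, 0, 0], [0, 0, 0]],
  [[0, 0, 0], [0, 0, 0]],
])

```text
time_s: 12.7
tool_pos: [0.5082, 0.2531, 0.2487]
tool_rot: [-90.1, 0.0, -11.2]
force: [0.7, -0.6, -0.3]
grip_width: 0.0866
```

```bash
python3 d.py 0.5071 0.2552 0.25 -11
python3 - <<'E'
from h import *
o=env.get_obs();im=env.read_camera("wrist");T=wpose(o);pickle.dump((T,im),open("W2.pkl","wb"))
crop(im,170,80,470,280,2.6,"pics/w2.png")
for p in [[.5303,.2511,.107],[.484,.2593,.107],[.507,.255,.034]]: print(wproj(T,np.array(p)))
E
```

```text
t 12.7 pos [0.5082 0.2531 0.2487] rot [-9.009e+01  1.000e-02 -1.118e+01] turn [ 0.09 -0.18 -0.01] shift before turn axes mm [-1.5 -1.3  1.9] after [-1.5 -1.3  1.9] F [ 0.7 -0.6 -0.3] grip 0.0866
[[339.49834549 185.63690781]]
[[292.75757115 186.5768863 ]]
[[316.38171122 173.5728669 ]]
```

View pics/w2.png

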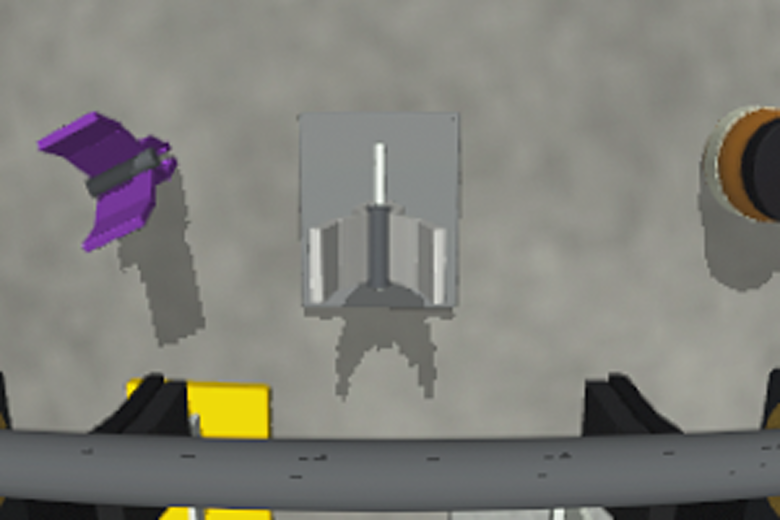

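Run:
```python
from m import *
T,_=pickle.load(open("W2.pkl","rb"))
w=lambda u,v:wray(T,(170+u/2.6-.3,80+v/2.6-.3))
for a,t,s in [((316,265),(167,498),(294,98)),((439,265),(187,417),(370,100))]:
    print(atz(w(*a),.107),tri([w(*a),ray("top",tz(*t)),ray("side",sz(*s))]))
print("pivot",atz(w(378,245),.062),"fin far end",atz(w(380,143),.034),"rack corners",[atz(w(*p),.012)[:2] for p in [(299,114),(460,114),(459,306),(302,306)]])
o=env.get_obs();T=wpose(o);print(o["tool_pos"],o["tool_rot"])
```

```text
foot [0.57083824 0.03848068] [np.float64(0.12890658590326887), np.float64(0.14850732281453743), np.float64(0.12761112414369702), np.float64(0.15136843206152922)]
yaw -10.348211504719666 ydir 79.61908570251616
rack [0.50932207 0.26296754] [np.float64(0.08042061143715953), np.float64(0.1014429955327275), np.float64(0.07765397266347669), np.float64(0.10120195097965703)] -12.914987629135986 78.6279538943244
jar cap (array([0.60837947, 0.04635933, 0.12065462]), [np.float64(0.0008277995127075722), np.float64(0.0008277995127075013)])
handle +x (array([0.5303172 , 0.25106797, 0.10972734]), [np.float64(0.0007686349663645796), np.float64(0.000768634966364517)])
handle -x (array([0.48397136, 0.25934923, 0.1110008 ]), [np.float64(0.0010884865020265985), np.float64(0.0010884865020265458)])
top [[380.96597 221.03957]
 [439.27567 216.72032]
 [443.5294  274.146  ]
 [385.2197  278.4652 ]]
side [[236.11536 288.5769 ]
 [307.6538  274.26923]
 [319.7307  334.65387]
 [248.19226 348.96155]]
tray [[ 0.50735435 -0.1794578 ]
 [ 0.52304561 -0.33444468]
 [ 0.37263654 -0.3446009 ]
 [ 0.3575328  -0.19202088]] [ 0.44014233 -0.26263107]
[0.48358018 0.26457672 0.107     ] (array([0.48399827, 0.26269657, 0.1080631 ]), [np.float64(0.002067285408392491), np.float64(0.002861002357250026), np.float64(0.001373176801925058)])
[0.5300995  0.25533643 0.107     ] (array([0.53042835, 0.25373979, 0.10729061]), [np.float64(0.001654823290584077), np.float64(0.0022636779066220435), np.float64(0.0010495160576925666)])
pivot [0.50658234 0.25973589 0.062     ] fin far end [0.51574034 0.3021606  0.034     ] rack corners [array([0.47912342, 0.32331445]), array([0.55681795, 0.30781194]), array([0.53887715, 0.21193014]), array([0.45986586, 0.22759535])]
[0.508356   0.25290915 0.24884051] [-9.00860127e+01 -1.18856656e-02 -1.11977782e+01]
```

```bash
python3 d.py 0.507 0.2585 0.074 -11.2
```

```text
t 12.75 pos [0.5084 0.2529 0.2488] rot [-9.009e+01 -1.000e-02 -1.120e+01] turn [0.09 0.   0.01] shift before turn axes mm [ -2.5 174.8   5.5] after [ -2.4 174.8   5.2] F [-0.2  0.3 -0.8] grip 0.0872
```

Emit:
carry_out([
  [[-2, 20, 5], [0, 0, 0]],
  [[0, 35, 0], [0, 0, 0]],
  [[0, 35, 0], [0, 0, 0]],
  [[0, 30, 0], [0, 0, 0]],
  [[0, 25, 0], [0, 0, 0]],
  [[0, 15, 0], [0, 0, 0]],
  [[0, 8, 0], [0, 0, 0]],
  [[0, 0, 0], [0, 0, 0]],
  [[0, 0, 0], [0, 0, 0]],
  [[0, 0, 0], [0, 0, 0]],
])

```text
time_s: 13.75
tool_pos: [0.5079, 0.2605, 0.0824]
tool_rot: [-89.9, -0.1, -11.0]
force: [-0.1, 0.1, 0.3]
grip_width: 0.0874
```

```bash
python3 d.py 0.507 0.2585 0.074 -11.2
python3 - <<'E'
from h import *
o=env.get_obs();im=env.read_camera("wrist");T=wpose(o);pickle.dump((T,im),open("W3.pkl","wb"))
crop(im,170,80,470,280,2.6,"pics/w3.png")
im=env.read_camera("side");crop(im,200,100,400,250,4,"pics/s5.png")
E
```

```text
t 13.75 pos [0.5079 0.2605 0.0824] rot [-89.94  -0.12 -11.01] turn [-0.06  0.19  0.12] shift before turn axes mm [-0.5  8.4 -2.2] after [-0.4  8.4 -2.2] F [-0.1  0.1  0.3] grip 0.0874
```

View pics/w3.png

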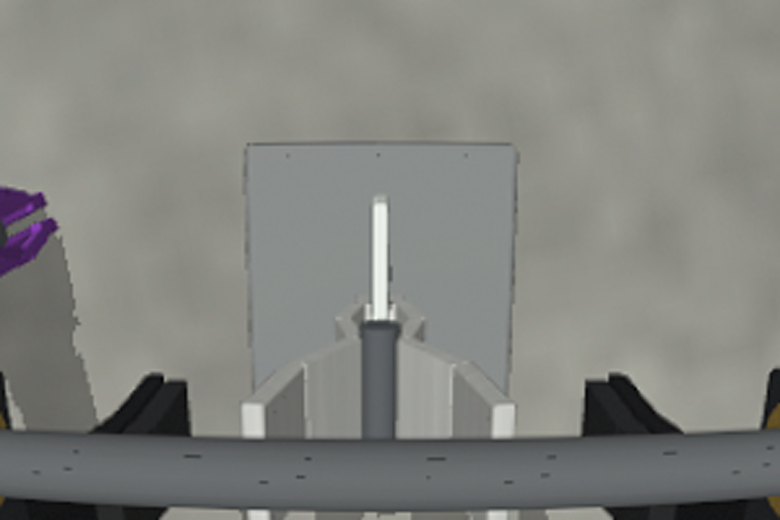

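View pics/s5.png

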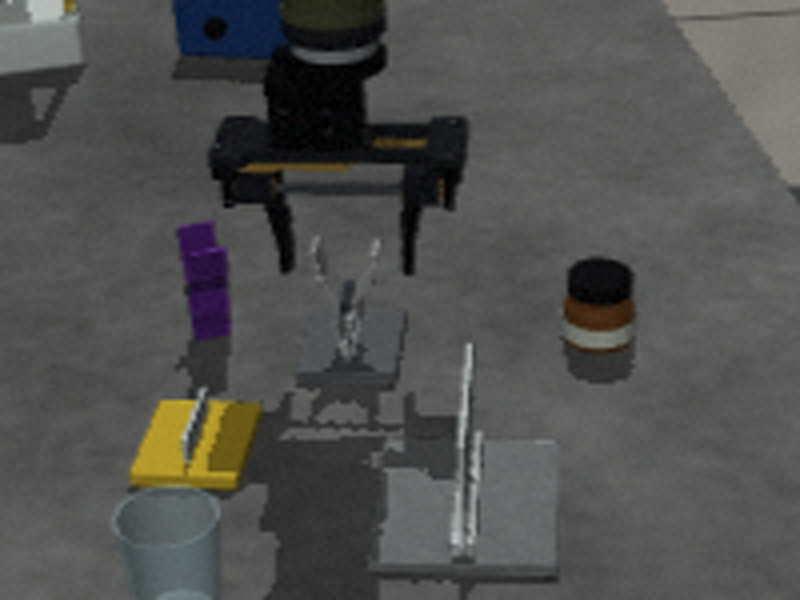

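```bash
python3 - <<'E'
from h import *
T,_=pickle.load(open("W3.pkl","rb"))
w=lambda u,v:wray(T,(170+u/2.6-.3,80+v/2.6-.3))
for n,a,z in [("hL",(243,403),.106),("hR",(514,403),.106),("pin front",(379,322),.062),("fin end",(379,197),.034),("rackL",(247,144),.012),("rackR",(517,144),.012)]:
    X=atz(w(*a),z);print(n,X,np.round(1e3*T[:3,:3].T@(X-T[:3,3]),1))
E
python3 d.py 0.507 0.2585 0.074 -11.2
```

```text
hL [0.48490263 0.27942694 0.106     ] [-26.1 -23.6  14.2]
hR [0.53441562 0.26975909 0.106     ] [ 24.4 -23.5  14.1]
pin front [0.51020966 0.27805229 0.062     ] [-1.1 20.5 17.6]
fin end [0.51512366 0.3038573  0.034     ] [-1.2 48.5 43.9]
rackL [0.47997812 0.32432301 0.012     ] [-39.7  70.4  57.2]
rackR [0.55680733 0.30927115 0.012     ] [38.6 70.6 57.1]
t 13.85 pos [0.5076 0.2604 0.0821] rot [-89.96  -0.09 -11.01] turn [-0.04  0.19  0.09] shift before turn axes mm [-0.3  8.1 -2. ] after [-0.2  8.1 -2. ] F [ 0.2 -0.6 -0.6] grip 0.087
```

Emit:
carry_out([
  [[-1, 4, -0.7], [0, 0, 0]],
  [[0, 4, 0], [0, 0, 0]],
  [[0, 0, 0], [0, 0, 0]],
  [[0, 0, 0], [0, 0, 0]],
])

```text
time_s: 14.25
tool_pos: [0.5057, 0.2595, 0.0728]
tool_rot: [-90.0, 0.0, -11.0]
force: [-0.4, -0.1, 0.4]
grip_width: 0.0868
```

Emit:
carry_out([
  [[0, 0, 0], [0, 0, 0]],
  [[0, 0, 0], [0, 0, 0]],
  [[0, 0, 0], [0, 0, 0]],
  [[0, 0, 0], [0, 0, 0]],
  [[0, 0, 0], [0, 0, 0]],
  [[0, 0, 0], [0, 0, 0]],
  [[0, 0, 0], [0, 0, 0]],
  [[0, 0, 0], [0, 0, 0]],
  [[0, 0, 0], [0, 0, 0]],
  [[0, 0, 0], [0, 0, 0]],
], jaw=0, squeeze=20)

```text
time_s: 15.25
tool_pos: [0.5088, 0.2602, 0.0754]
tool_rot: [-89.9, -0.3, -11.0]
force: [1.8, -0.7, 9.1]
grip_width: 0.032
```

```bash
python3 d.py 0.507 0.2585 0.074 -11.2
python3 - <<'E'
from h import *
o=env.get_obs();im=env.read_camera("wrist");T=wpose(o);pickle.dump((T,im),open("W4.pkl","wb"))
crop(im,170,80,470,280,2.6,"pics/w4.png")
im=env.read_camera("side");crop(im,200,100,400,250,4,"pics/s6.png")
E
```

```text
t 15.25 pos [0.5088 0.2602 0.0754] rot [-89.86  -0.32 -11.03] turn [-0.14  0.17  0.32] shift before turn axes mm [-1.5  1.4 -2. ] after [-1.5  1.4 -2. ] F [ 1.8 -0.7  9.1] grip 0.032
```

View pics/w4.png

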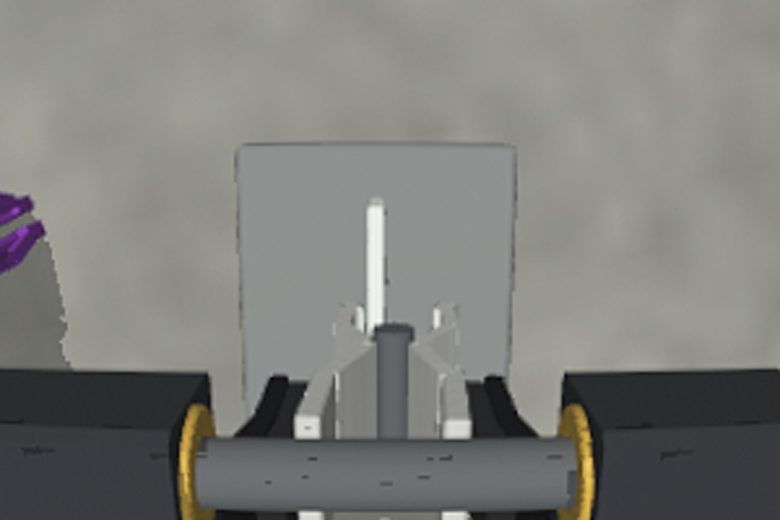

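View pics/s6.png

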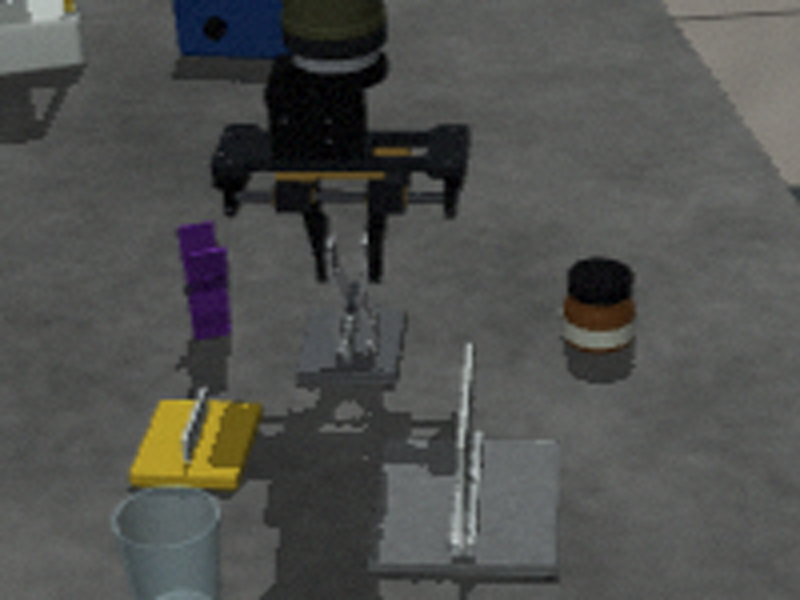

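Emit:
carry_out([
  [[0, -2, 0], [0, 0, 0]],
  [[0, -3, 0], [0, 0, 0]],
  [[0, -5, 0], [0, 0, 0]],
  [[0, -10, 0], [0, 0, 0]],
  [[0, -15, 0], [0, 0, 0]],
  [[0, -20, 0], [0, 0, 0]],
  [[0, -30, 0], [0, 0, 0]],
  [[0, -30, 0], [0, 0, 0]],
  [[0, -10, 0], [0, 0, 0]],
  [[0, 0, 0], [0, 0, 0]],
  [[0, 0, 0], [0, 0, 0]],
  [[0, 0, 0], [0, 0, 0]],
])

```text
time_s: 16.55
tool_pos: [0.505, 0.2589, 0.1965]
tool_rot: [-90.1, 0.1, -11.0]
force: [-0.2, -0.2, -0.9]
grip_width: 0.0321
```

```bash
python3 d.py 0.507 0.2585 0.2 -11.2
python3 - <<'E'
from h import *
o=env.get_obs();im=env.read_camera("wrist");T=wpose(o);pickle.dump((T,im),open("W5.pkl","wb"))
crop(im,170,80,470,280,2.6,"pics/w5.png")
im=env.read_camera("side");crop(im,220,60,380,180,5,"pics/s7.png")
im=env.read_camera("top");crop(im,150,140,350,290,4,"pics/t7.png")
E
```

```text
t 16.55 pos [0.505  0.2589 0.1965] rot [-90.09   0.13 -11.  ] turn [ 0.09  0.2  -0.13] shift before turn axes mm [ 2.  -3.5 -0. ] after [ 2.  -3.5 -0. ] F [-0.2 -0.2 -0.9] grip 0.0321
```

View pics/w5.png

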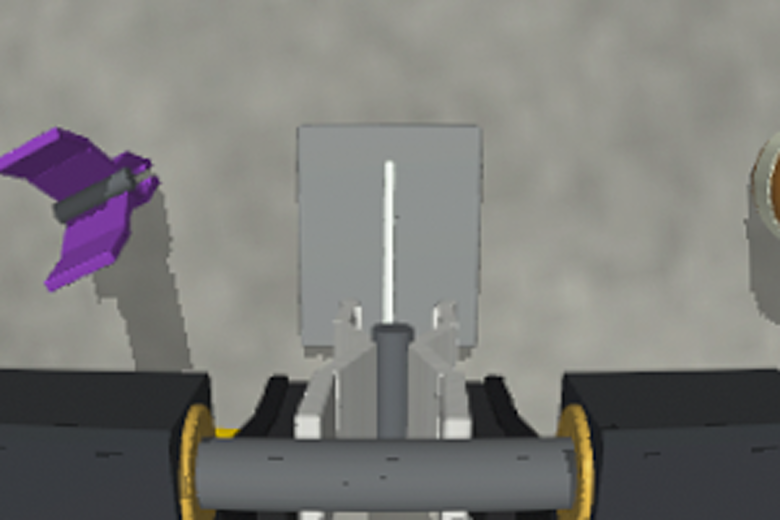

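View pics/s7.png

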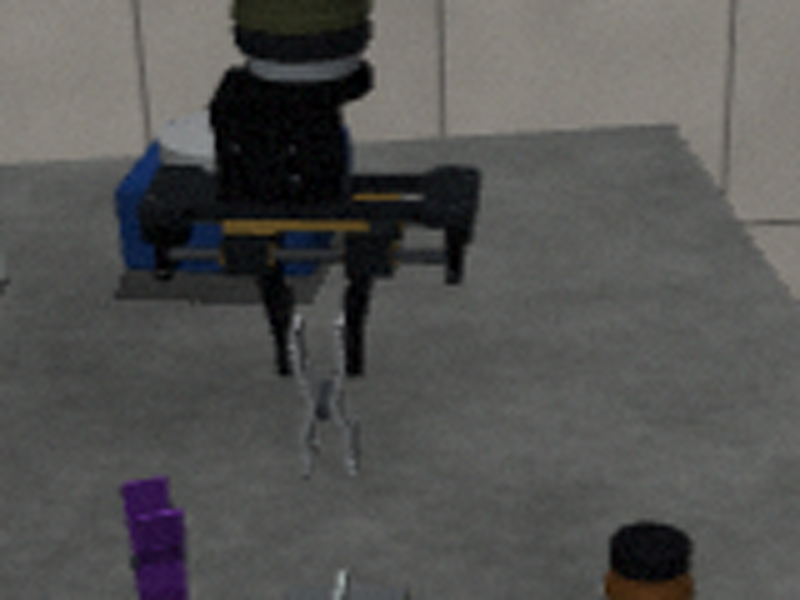

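Run:
```python
from h import *
T,im=pickle.load(open("W5.pkl","rb"))
crop(im,270,185,370,255,8,"pics/w5z.png")
def P(u,v,zc):
    o,d=wray(np.eye(4),(170+u/2.6-.3,80+v/2.6-.3));return np.round(1e3*(o+d*(zc-o[2])/d[2]),1)
print("pin",P(394,330,.018),"handles",P(308,415,.0145),P(456,418,.0145),"lips",P(358,320,.0145),P(436,320,.0145))
```

```text
pin [ 2.4 12.4 18. ] handles [-13.3 -29.9  14.5] [ 12.8 -31.3  14.5] lips [-6.5 33.6 14.5] [13.2 33.5 14.5]
```

View pics/w5z.png

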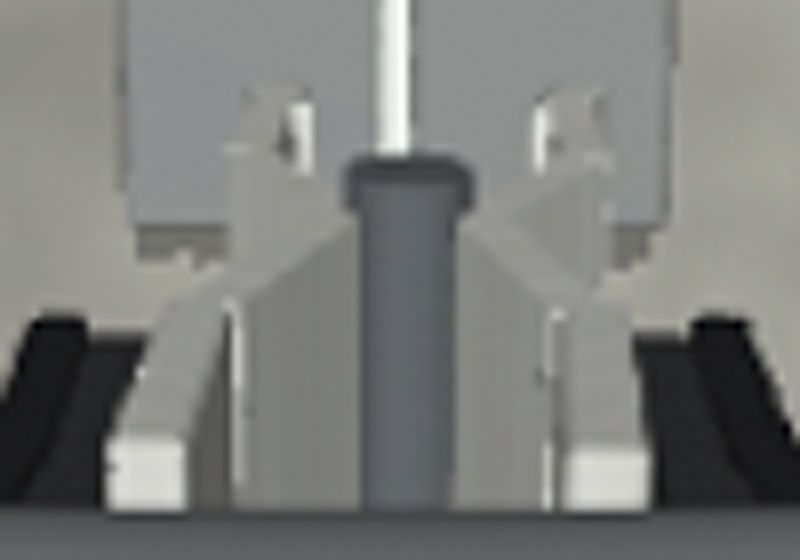

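View pics/t7.png

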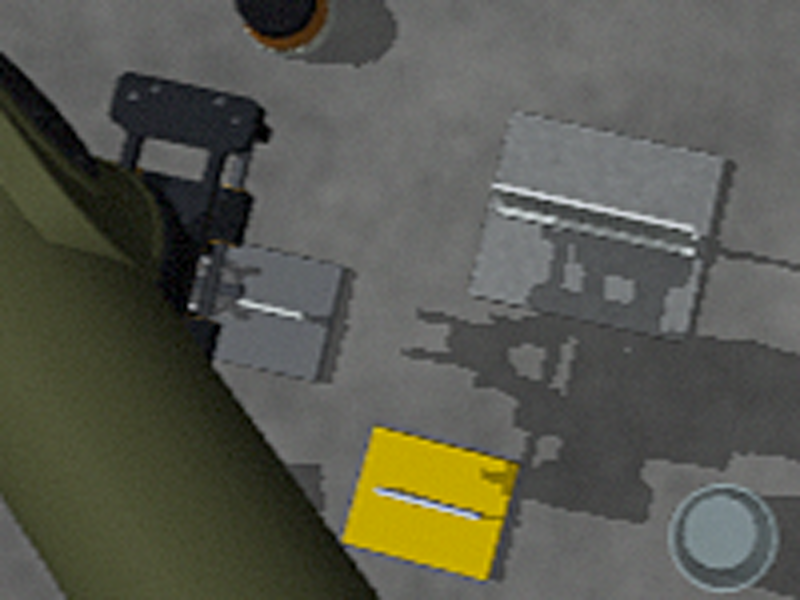

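Run:
```python
from h import *
T,im=pickle.load(open("W5.pkl","rb"))
def P(u,v,zc):
    o,d=wray(np.eye(4),(u,v));return np.round(1e3*(o+d*(zc-o[2])/d[2]),1)
for u,v in [(301,196),(343,196),(307,197.5),(336.5,197.5)]: print(P(u,v,.0145))
for u,v in [(307,476),(352,472),(297,318),(338,316),(323,405)]:
    o,d=ray("side",(220+u/5-.4,60+v/5-.4));o=T[:3,:3].T@(o-T[:3,3]);d=T[:3,:3].T@d
    print("side",np.round(1e3*(o+d*(-.0157-o[2])/d[2]),1))
```

```text
[-11.6  51.8  14.5]
[18.3 51.7 14.5]
[-7.2 47.5 14.5]
[13.4 47.4 14.5]
side [-10.9  64.  -15.7]
side [ 16.9  60.9 -15.7]
side [-10.9 -39.5 -15.7]
side [ 13.3 -41.  -15.7]
side [  1.5  16.2 -15.7]
```

```bash
cat > d2.py <<'E'
from h import *
import sys
yaw,tilt,tx,ty,tz,cx,cy,zt=map(float,sys.argv[1:9])
o=env.get_obs();T=wpose(o)
Rt=Ro.from_euler("xyz",[-90,0,yaw],degrees=True).as_matrix()@Ro.from_rotvec([0,0,tilt],degrees=True).as_matrix()
tip=np.array([tx,ty,tz])*1e-3
goal=np.array([cx,cy,zt])-Rt@tip
print("t",o["time_s"],"pos",T[:3,3],"rot",o["tool_rot"],"F",np.round(o["force"],1),"grip",o["grip_width"])
print("turn",np.round(Ro.from_matrix(T[:3,:3].T@Rt).as_rotvec(degrees=True),2),"goal",goal,"shift after-turn axes",np.round(1e3*Rt.T@(goal-T[:3,3]),1),"before-turn",np.round(1e3*T[:3,:3].T@(goal-T[:3,3]),1))
print("tip now",T[:3,3]+T[:3,:3]@tip)
E
python3 d2.py -10.7 2.7 3.2 62.5 -0.7 .5703 .0387 .140
```

```text
t 16.7 pos [0.50530227 0.25923009 0.19694099] rot [-90.05447841   0.10481805 -10.99423185] F [ 0.3 -0.3 -0.9] grip 0.032225697601883915
turn [ 0.05 -0.3   2.6 ] goal [0.57018206 0.03943467 0.20258136] shift after-turn axes [ 104.2  -10.6 -203.9] before-turn [ 105.6   -5.6 -203.4]
tip now [0.50818646 0.25789614 0.13443594]
```

Emit:
carry_out([
  [[0, -5, 0], [0, -0.3, 2.7]],
  [[7, 0, -13], [0, 0, 0]],
  [[12, -1, -24], [0, 0, 0]],
  [[18, -1, -35], [0, 0, 0]],
  [[18, -1, -35], [0, 0, 0]],
  [[18, -1, -35], [0, 0, 0]],
  [[16, -1, -32], [0, 0, 0]],
  [[10, -0.6, -20], [0, 0, 0]],
  [[5, 0, -10], [0, 0, 0]],
  [[0, 0, 0], [0, 0, 0]],
  [[0, 0, 0], [0, 0, 0]],
  [[0, 0, 0], [0, 0, 0]],
])

```text
time_s: 17.9
tool_pos: [0.5698, 0.042, 0.2039]
tool_rot: [-90.0, 2.7, -10.5]
force: [-0.4, 0.4, -0.1]
grip_width: 0.0319
```

```bash
python3 d2.py -10.7 2.7 3.2 62.5 -0.7 .5703 .0387 .140
python3 - <<'E'
from h import *
o=env.get_obs();im=env.read_camera("wrist");T=wpose(o);pickle.dump((T,im),open("W6.pkl","wb"))
crop(im,220,130,420,280,4,"pics/w6.png")
im=env.read_camera("side");crop(im,260,100,380,190,6.5,"pics/s8.png")
E
```

```text
t 17.9 pos [0.56978971 0.04199609 0.20387553] rot [-89.95891948   2.70493858 -10.51770276] F [-0.4  0.4 -0.1] grip 0.03191968089773061
turn [-0.03  0.18 -0.01] goal [0.57018206 0.03943467 0.20258136] shift after-turn axes [ 0.9  1.3 -2.4] before-turn [ 0.9  1.3 -2.4]
tip now [0.56991284 0.04130685 0.14129367]
```

View pics/w6.png

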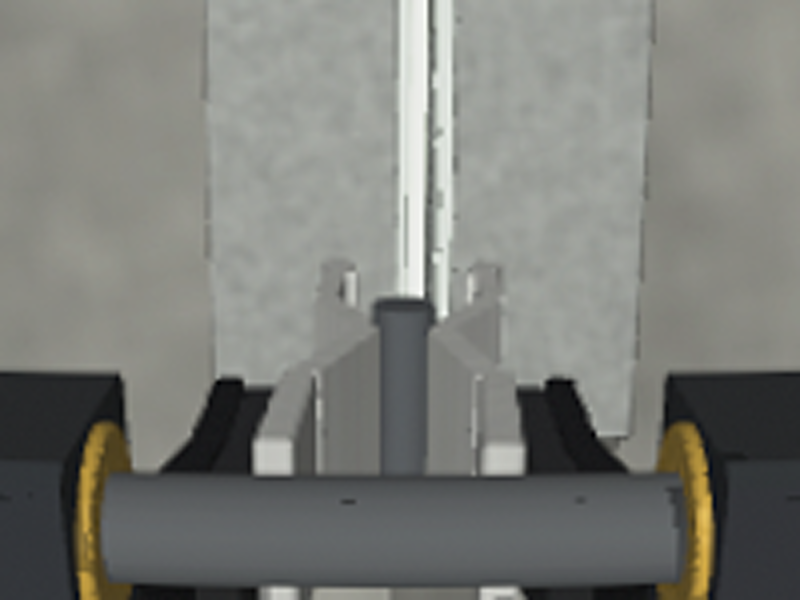

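View pics/s8.png

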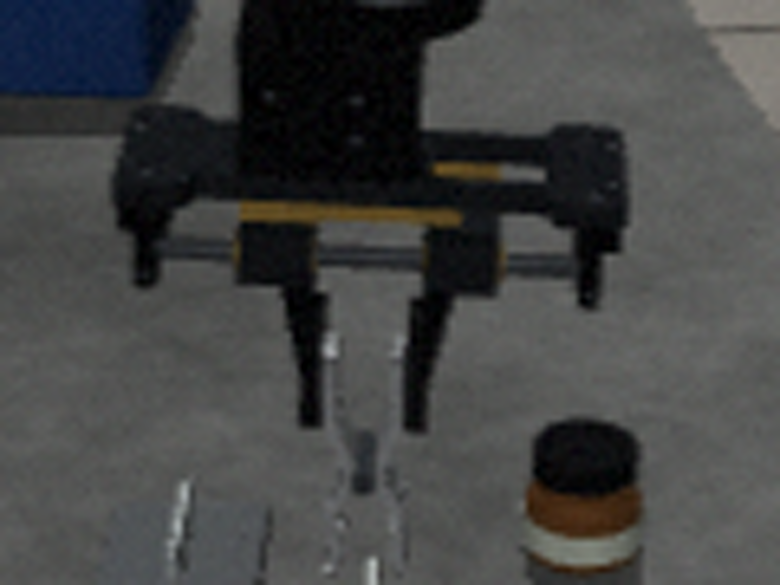

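Run:
```python
from h import *
T,im=pickle.load(open("W6.pkl","rb"))
crop(im,260,60,380,210,5,"pics/w6c.png")
```

```text
(no output)
```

View pics/w6c.png

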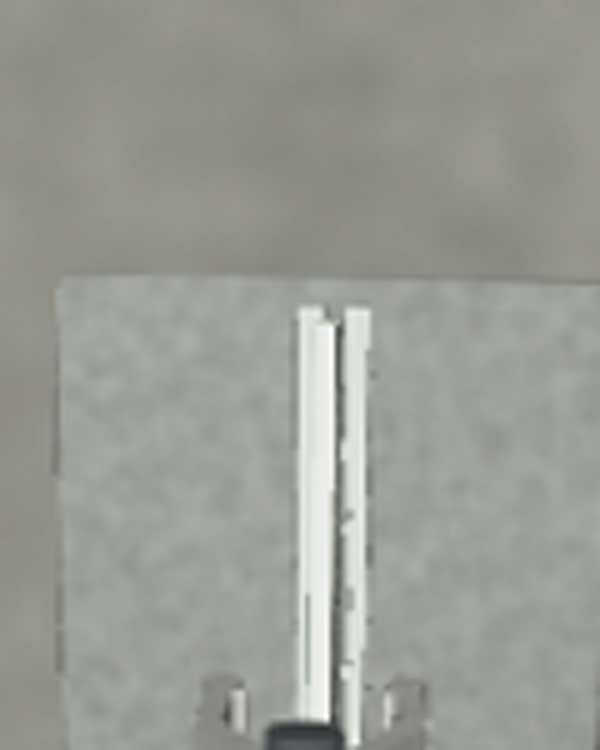

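```bash
python3 - <<'E'
from h import *
T,im=pickle.load(open("W6.pkl","rb"))
w=lambda u,v:wray(T,(260+u/5-.4,60+v/5-.4))
a=atz(w(325,322),.1);b=atz(w(318.5,715),.1)
print(a,b,np.linalg.norm(a-b),np.degrees(np.arctan2(*(a-b)[1::-1]))-90)
ya=np.radians(-10.7+90);print("centre from far end",a-65e-3*np.array([np.cos(ya),np.sin(ya),0]))
# lips in tool
for u,v in [(240,690),(387,690)]:
    o,d=wray(np.eye(4),(260+u/5-.4,60+v/5-.4));t=(.0625-o[1])/d[1];print("lip tool",1e3*(o+d*t))
E
python3 d2.py -10.7 2.7 3.2 62.5 -0.7 .5703 .0387 .08
```

```text
[0.5827937  0.10534564 0.1       ] [0.56923505 0.03742587 0.1       ] 0.06925989127657677 -11.289404552604736
centre from far end [0.57072537 0.04147581 0.1       ]
lip tool [-7.31698353 62.5        10.5531717 ]
lip tool [14.72679183 62.5        10.54089128]
t 18.0 pos [0.56994788 0.04158501 0.20393745] rot [-89.98249163   2.69212144 -10.53790895] F [-0.1 -0.3 -0.5] grip 0.031547606823758116
turn [-0.01  0.16  0.01] goal [0.57018206 0.03943467 0.14258136] shift after-turn axes [ 3.5 61.3 -2.1] before-turn [ 3.5 61.3 -2.1]
tip now [0.57007984 0.04086788 0.14135592]
```

Emit:
carry_out([
  [[0.5, 8, -1.2], [0, 0.35, 0]],
  [[0.5, 10, 0], [0, 0, 0]],
  [[0.5, 10, 0], [0, 0, 0]],
  [[0.3, 6, 0], [0, 0, 0]],
  [[0.2, 2, 0], [0, 0, 0]],
  [[0, 0, 0], [0, 0, 0]],
  [[0, 0, 0], [0, 0, 0]],
  [[0, 0, 0], [0, 0, 0]],
])

```text
time_s: 18.8
tool_pos: [0.5707, 0.0386, 0.1682]
tool_rot: [-90.0, 2.7, -11.0]
force: [1.2, 0.4, -1.2]
grip_width: 0.0319
```

```bash
python3 d2.py -10.9 2.7 3.4 63 -0.7 .5703 .0395 .08
python3 - <<'E'
from h import *
o=env.get_obs();im=env.read_camera("wrist");T=wpose(o);pickle.dump((T,im),open("W7.pkl","wb"))
crop(im,260,120,380,240,5,"pics/w7.png")
im=env.read_camera("side");crop(im,260,120,380,210,6.5,"pics/s9.png")
E
```

```text
t 18.8 pos [0.57068448 0.03863492 0.16816679] rot [-90.00417251   2.65822307 -11.04909875] F [ 1.2  0.4 -1.2] grip 0.0319334156693981
turn [-0.   -0.15  0.04] goal [0.57001158 0.0402684  0.14309022] shift after-turn axes [ 0.2 25.1  1.5] before-turn [ 0.2 25.1  1.5]
tip now [0.57101518 0.03785245 0.10507695]
```

View pics/w7.png

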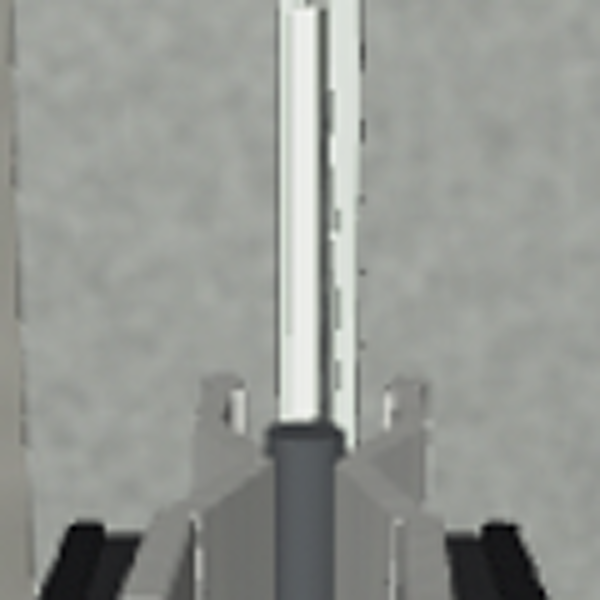

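View pics/s9.png

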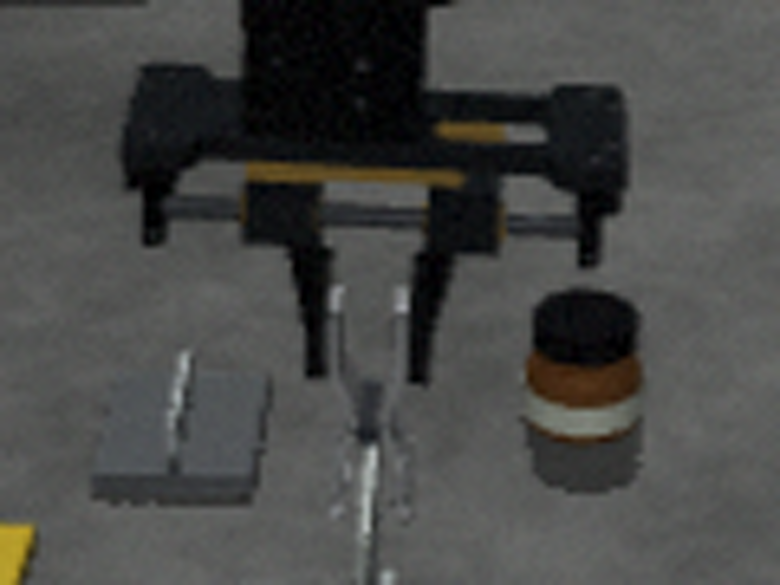

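Emit:
carry_out([
  [[-0.7, 4, 0.8], [0, -0.1, 0]],
  [[0.2, 6, 0], [0, 0, 0]],
  [[0.2, 6, 0], [0, 0, 0]],
  [[0.2, 5, 0], [0, 0, 0]],
  [[0, 3, 0], [0, 0, 0]],
  [[0, 1, 0], [0, 0, 0]],
  [[0, 0, 0], [0, 0, 0]],
  [[0, 0, 0], [0, 0, 0]],
  [[0, 0, 0], [0, 0, 0]],
  [[0, 0, 0], [0, 0, 0]],
])

```text
time_s: 19.9
tool_pos: [0.5694, 0.0396, 0.143]
tool_rot: [-90.0, 2.7, -10.9]
force: [-0.2, -0.0, -1.4]
grip_width: 0.0322
```

```bash
python3 d2.py -10.9 2.7 3.4 63 -0.7 .5703 .0395 .08
python3 - <<'E'
from h import *
o=env.get_obs();im=env.read_camera("wrist");T=wpose(o);pickle.dump((T,im),open("W8.pkl","wb"))
crop(im,260,120,380,240,5,"pics/w8.png")
im=env.read_camera("side");crop(im,260,130,380,220,6.5,"pics/s10.png");pickle.dump(im,open("S10.pkl","wb"))
im=env.read_camera("top");crop(im,230,130,430,280,4,"pics/t10.png")
E
```

```text
t 19.9 pos [0.56942822 0.03959818 0.14297406] rot [-90.00638185   2.67862261 -10.94957366] F [-0.2 -0.  -1.4] grip 0.032166403684286395
turn [ 0.   -0.05  0.02] goal [0.57001158 0.0402684  0.14309022] shift after-turn axes [ 0.4 -0.1  0.8] before-turn [ 0.4 -0.1  0.8]
tip now [0.56973776 0.03881816 0.07988408]
```

View pics/w8.png

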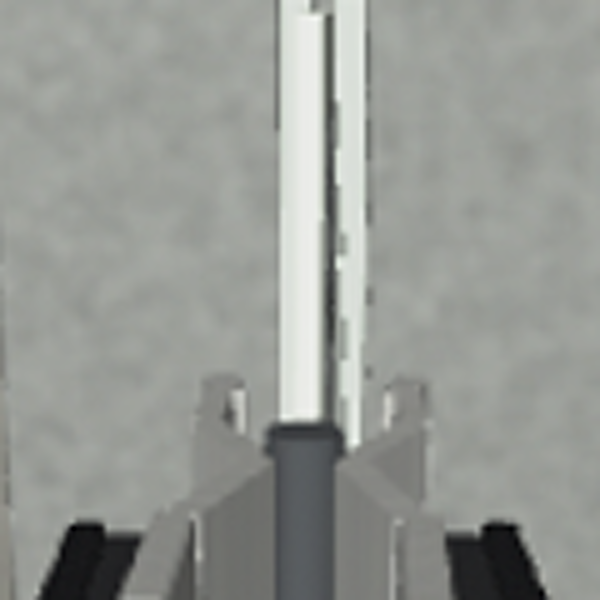

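View pics/s10.png

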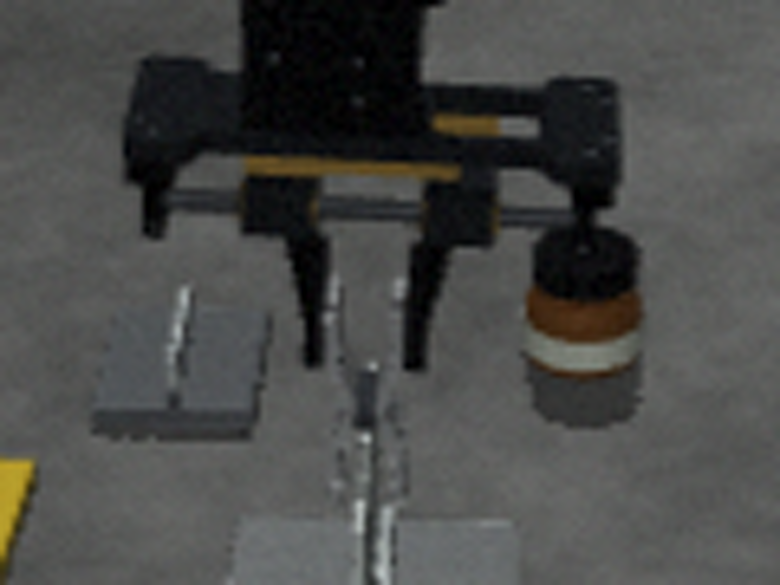

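View pics/t10.png

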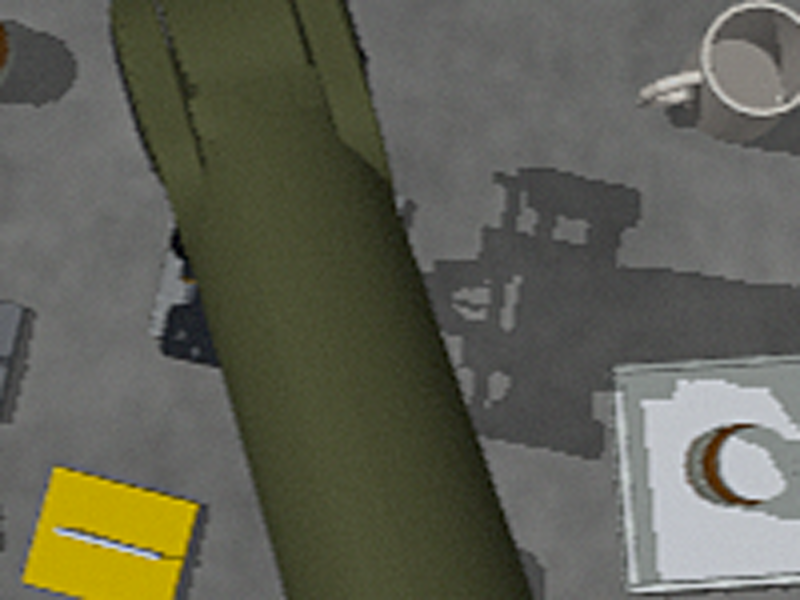

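Run:
```python
from h import *
ya=np.radians(-10.9+90);y=np.array([np.cos(ya),np.sin(ya),0])
for f,p in [("W7.pkl",(306,8)),("W8.pkl",(312,13))]:
    T,im=pickle.load(open(f,"rb"));a=atz(wray(T,(260+p[0]/5-.4,120+p[1]/5-.4)),.1);print(f,a,a-.065*y)
T,im=pickle.load(open("W8.pkl","rb"))
Rz=Ro.from_euler("z",-10.9,degrees=True).as_matrix()
c=np.array([.5700,.0393,0]);
def S(u,v): 
    o,d=ray("side",(260+u/6.5-.42,130+v/6.5-.42));o=Rz.T@(o-c);d=Rz.T@d
    return np.round(1e3*(o+d*(-.0155-o[1])/d[1]),1)
for n,p in dict(hL=(337,280),hR=(399,278),pin=(367,380),tL=(338,490),tR=(404,490)).items(): print(n,S(*p))
# expected card top near end pixel etc
for X in [[0,-.065,.1],[0,-.015,.1]]: 
    p=proj("side",Rz@np.array(X)+c)[0];print("card pt zoom px",(p-[260,130]+.42)*6.5)
M=pickle.load(open("S10.pkl","rb"));crop(M,295,150,335,230,9,"pics/s10z.png")
```

```text
W7.pkl [0.58297067 0.10467475 0.1       ] [0.57067947 0.04084744 0.1       ]
W8.pkl [0.58318255 0.10481575 0.1       ] [0.57089135 0.04098843 0.1       ]
hL [-11.1 -15.5 187.4]
hR [ 13.5 -15.5 188.6]
pin [  0.2 -15.5 140.8]
tL [-12.6 -15.5  86.6]
tR [ 14.9 -15.5  87.1]
card pt zoom px [362.30786363 532.2595017 ]
card pt zoom px [367.85849344 463.0160434 ]
```

View pics/s10z.png

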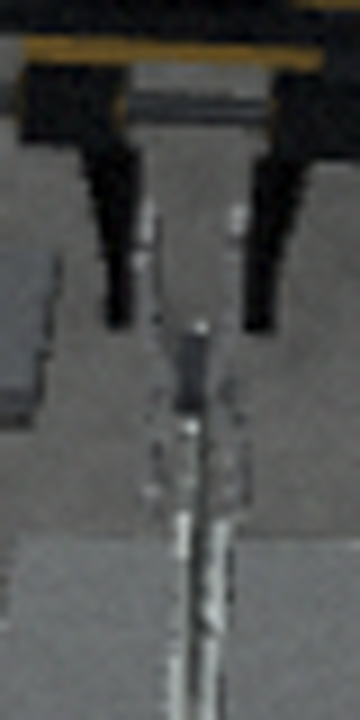

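Emit:
carry_out([
  [[0, 0.5, 0.6], [0, 0, 0]],
  [[0, 0.3, 0.5], [0, 0, 0]],
  [[0, 0, 0], [0, 0, 0]],
  [[0, 0, 0], [0, 0, 0]],
  [[0, 0, 0], [0, 0, 0]],
  [[0, 0, 0], [0, 0, 0]],
  [[0, 0, 0], [0, 0, 0]],
  [[0, 0, 0], [0, 0, 0]],
])

```text
time_s: 20.85
tool_pos: [0.5695, 0.0407, 0.142]
tool_rot: [-90.0, 2.7, -11.0]
force: [0.8, -0.7, -0.4]
grip_width: 0.0321
```

```bash
python3 d2.py -10.9 2.7 3.4 63 -0.7 .5703 .0400 .08
python3 - <<'E'
from h import *
im=env.read_camera("wrist");a=im[120:240,260:380]
b=env.read_camera("side");b=b[150:350,220:420]
cv2.imwrite("pics/f.png",np.hstack([cv2.resize(a,(390,390),interpolation=2),cv2.resize(b,(390,390),interpolation=2)])[:,:,::-1])
E
```

```text
t 20.85 pos [0.56946242 0.04065549 0.14196887] rot [-90.00930683   2.69962078 -10.95029148] F [ 0.8 -0.7 -0.4] grip 0.03210010679547099
turn [ 0.01 -0.05  0.  ] goal [0.57001158 0.0407684  0.14309022] shift after-turn axes [ 0.5 -1.1  0.2] before-turn [ 0.5 -1.1  0.2]
tip now [0.56974864 0.03987671 0.07887876]
```

View pics/f.png

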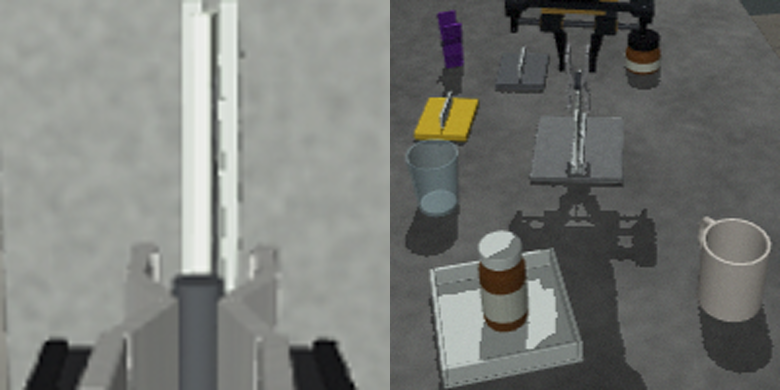

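The card lies midway between the open jaws. The jar stands in the tray, the bystanders are unmoved, and wrist forces are near zero.

```bash
python3 -c "
from cell import env
print(env.sign_off())"
```

```text
the job is handed in; nothing more can be done
None
```

The job is handed in at about 21 s of the 64 s allowed. The jar stands upright and released in the white tray. The steel clip is held squeezed open astride the middle of the card's top edge, with the jaw tips about 21 mm below it.

**Last checks that agreed:**
- **Grip:** it reads 32.1 mm at 20 N, which means the clip is fully open on its stop.
- **Contact:** the wrist force is about 1 N, so the clip shows no sign of touching the card.
- **Position:** the wrist picture shows the card about midway between the jaws. The tips are within about 1–2 mm of the card's middle, and the clip's yaw is within about 0.5° of the card's.
- **Bystanders:** in the side pictures the beaker, the mug, the squat pot and the purple look-alike stand where they did.

**Checks that disagreed or were less certain:**
- **Clip tilt:** the clip sat 2–3° tilted in the fingers after squeezing. I turned the tool 2.7° to correct it, and the side view then showed the clip upright.
- **Tip depth:** the side view, which is coarse, put the tips about 3–7 mm higher than the arm's own reading. I trusted the arm's reading, because it is tied to the tips' contact with the rack base.
- **Sideways position:** the wrist and side views differ by about 1–2 mm across the card, well inside the roughly 10 mm of clearance on each side.

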